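# Tip the front row of sample tubes off the counting tray into the tub

## Task

The next batch of three blood tubes is wanted: lift the keeper bar straight up out of the tray's two brackets and set it down on the bench, clear of the tub. Then raise the tray by its grip flange, slowly and only just steeply enough that the front row of three tubes slides off into the white tub while the rear row stays behind the raised lip, and lower the tray gently (never let it fall) until it rests level again.

Things in the scene. Friction and masses are not known exactly. Their poses are not given: they have to be found in the camera images.
- stand: fixed low steel stand, 238 x 128 mm base, carrying the tipping tray between two cheeks. Origin: on the bench straight below the hinge axis. x points uphill along the tray, from the pouring nose to the grip flange; y along the hinge; z up.
- tray (a joint): tilt of the tray about its hinge, rad: 0 = level, resting on the stand's rear posts; grows as the flange end is raised, up to 1.0. The hinge turns freely (friction under 0.05 N m; raising the flange takes 2 to 4 N); let go, the tray falls back to 0.
- hinge (a point): point on the hinge axis at the middle of the tray, 60 mm above the bench; turns with the tray (x uphill along its floor, y along the hinge, z square to the floor). The floor's top lies 10 mm above the axis. The aluminium tray is 88 mm wide and reaches from x = -30 mm (open pouring nose, over the tub) to x = +211 mm (rear wall); side walls 22 mm high, two low ribs making three lanes 27.6 mm apart.
- flange (a point): grip point on the tray's upright grip flange at its rear end, an aluminium plate 8 mm thick (x), 64 mm wide (y), rounded top edge 10 mm thick and 17 mm above this point. The point lies 215 mm uphill of the hinge axis and 58 mm above it; tray's axes. Rigid with the tray: what grips it firmly must turn with it about the hinge.
- bar_tab (a point): grip point of the loose steel keeper bar (0.1 to 0.2 kg): upright tab 8 mm thick (x), 44 mm wide (y); point 14 mm below its top, 44 mm above the bar's flat underside, on which it can stand. Bar 14 mm thick (x), 10 high, 134 long (y). It lies across the tray's nose, ends in two open-topped U brackets (slots 17 mm wide, 28 mm deep, flared): it must rise straight and level 32 mm to clear.
- front_row (a point): middle of the front row on the tray, 10 mm above its floor; tray's axes. Front tubes slide off once the tray is steep enough; the floor's friction differs from day to day, so that this may be at any angle from about 10 to 29 degrees (0.18 to 0.5 rad). Nothing but the keeper bar holds them on the level tray's nose side.
- rear_row (a point): middle of the rear row on the tray, 10 mm above its floor; tray's axes. A raised lip across the lanes, 3 mm high, holds this row: its crest is 63 mm downhill of this point, its uphill side a 20 degree ramp. About 10 degrees beyond the angle at which the front row slides, these tubes ride up over the lip and are lost as well.
- tub_floor (a point): middle of the inner floor of the loose white open tub (152 x 112 x 38 mm outside, walls and floor 4 mm, slick, 0.35 kg) on the bench under the tray's nose; x (long side) is the stand's x within 2 degrees. Inside, the end under the nose is a chute that slopes down to the floor, which it meets at this middle.
- tube_1_mid (a point): middle of a capped blood tube, 21 mm across, 107 mm long, 18 g, z axis from nose to cap. At the start it lies in the front row, right lane (looking uphill), cap uphill. All six are alike.
- tube_2_mid (a point): middle of a capped blood tube, 21 mm across, 107 mm long, 18 g, z axis from nose to cap. At the start it lies in the front row, middle lane (looking uphill), cap uphill. All six are alike.
- tube_3_mid (a point): middle of a capped blood tube, 21 mm across, 107 mm long, 18 g, z axis from nose to cap. At the start it lies in the front row, left lane (looking uphill), cap uphill. All six are alike.
- tube_4_mid (a point): middle of a capped blood tube, 21 mm across, 107 mm long, 18 g, z axis from nose to cap. At the start it lies in the rear row, right lane (looking uphill), cap uphill. All six are alike.
- tube_5_mid (a point): middle of a capped blood tube, 21 mm across, 107 mm long, 18 g, z axis from nose to cap. At the start it lies in the rear row, middle lane (looking uphill), cap uphill. All six are alike.
- tube_6_mid (a point): middle of a capped blood tube, 21 mm across, 107 mm long, 18 g, z axis from nose to cap. At the start it lies in the rear row, left lane (looking uphill), cap uphill. All six are alike.
Things that resemble listed ones, but are neither listed nor needed, are in the scene too. Leave any purple look-alike of the part that bears tube_1_mid alone.

How it is judged:
By the outcome, as a careful person would: the job done as asked, in the order asked, and still so for the second after the job is handed in, with the robot touching nothing.
It also fails if it takes over 61 s, if anything falls off the work surface, if the arm or the gripper's body presses on something with over 40 N, if the wrist force passes 120 N, or if a joint passes its speed limit or range.

## Robot

A 6-joint arm with a two-finger parallel gripper is mounted at the origin on a cart in front of the work surface, level with it; the furniture and walls round the work are solid. World frame = base frame: x ahead of the robot, y to its left, z up, the work surface at z = 0. Lengths are in m, angles in rad, forces in N, time in s.
With the tool pointing down it reaches from about 0.35 to 1 m from the base axis. Payload 7.1 kg.
Tool frame: the origin (TCP) lies between the finger pads; the fingertips stand 22 mm ahead of it and the grasp point (between the pads) lies 3 mm ahead of it; z points along the fingers, y is the line along which they close (so a half turn about z gives the same grasp; the last joint's range is limited). The gripper opens to 85 mm and grips with 20 to 120 N. Pads are 22 mm wide; open, the fingers measure 114 mm over their backs; the gripper's body (76 mm by 85 mm) begins 54 mm behind the grasp point. The pads swing forward as they close: fully open they stand 13 mm farther back than shut.
Start: joints at [1.243, 0.423, 1.63, -0, 1.089, -0.019], TCP at [0.19, 0.595, 0.253] pointing down, gripper open.
Joint ranges: [-3, 3], [-0.9, 2.11], [0.09, 2.58], [-1.31, 4.45], [0.11, 2.69], [-2.54, 2.54]. Speed limits (rad/s): [2.39, 2.39, 3.01, 3.14, 3.14, 3.14].

## Interface

Orientations are given as a rotation vector (axis times angle).
In Python, from rig import manip gives the robot as it stands. The module is installed in compiled form; this text tells all that it offers. Calls block until the motion is done:
- manip.move_to(position, orientation): joint-space move of the TCP to a pose.
- manip.servo_line(position, orientation=None, rate=0.15): straight line of the TCP; orientation=None keeps the orientation; rate is the mean speed in m/s.
- manip.set_joints(angles): joint-space move.
- manip.command_gripper(opening, f_grip=None): finger opening in m; f_grip is the grip in N (None keeps the last); returns when the fingers have stopped.
- manip.hold(seconds).
- manip.solve_ik(position, orientation): joint angles nearest the present ones, or None.
- manip.camera(name): name is "scene" or "top" or "wrist"; returns a dict with "image" (420x560x3 uint8, red, green, blue), "fx", "fy", "cx", "cy" (pixels), "cam_to_world" (4x4, takes a point from camera to world coordinates); the wrist camera has in their place "mount" (4x4, takes a point from camera to tool coordinates, whose origin is the TCP and whose axes are the flange's). Camera axes: x right, y down, z forward; pixel columns grow to the right and rows downward; lengths in m; the calibration is good to about 2 mm. A picture is of the moment at which its call begins: read the wrist's pose just before it. There is no depth.
A pose or a line that the arm cannot do raises manip.IKError and nothing moves.
- manip.sign_off(): hands the job in; it is judged then, once.
Readings, each from a call of its own:
- manip.get_time(): time.
- manip.get_joint_positions(): joint angles.
- manip.get_joint_vel(): joint speeds.
- manip.get_tau(): joint torques, N m.
- manip.get_position(): TCP position.
- manip.get_ee_rot(): TCP orientation.
- manip.get_contact_force(): force on the tool from outside, world axes, zero at the start.
- manip.get_torque(): the same for the moment, N m.
- manip.get_width(): finger opening in m.
- manip.get_grip_force(): force on a finger pad.
Only numpy, scipy, OpenCV 4.12 (cv2) and the standard library are available. Lean on these libraries where they do the work, as an engineer would, in place of code of your own. Each camera call takes 0.05 s, during which the arm holds its last target. There are 200 camera calls.

## Working session

There is one attempt and no reset: what is moved stays moved. The work goes in short steps, each a Python script; the robot and the scene stay as the last script left them, time stands still between calls to the robot, and variables do not carry over. Pictures are saved under pics/ and viewed, at most 10 in all, crops included, and the job is handed in when it is done.

```bash
mkdir -p pics; python3 - <<'E'
from rig import manip
import cv2,numpy as np
for n in ["scene","top"]:
    c=manip.camera(n); cv2.imwrite(f"pics/{n}0.png",c["image"][:,:,::-1])
    print(n,c["fx"],c["cx"],c["cy"],np.round(c["cam_to_world"],4).tolist())
c=manip.camera("wrist"); print(c["fx"],np.round(c["mount"],4).tolist(), manip.get_ee_rot(),manip.get_time())
E
```

```text
scene 389.18407363251765 270.8568119329593 210.87285559609637 [[0.7266, -0.2981, 0.619, -0.0165], [-0.687, -0.3166, 0.654, -0.3888], [0.001, -0.9005, -0.4349, 0.4867], [0.0, 0.0, 0.0, 1.0]]
top 401.31972466115883 276.23201694482117 211.33436054347888 [[-0.002, -0.9839, 0.1788, 0.3507], [-0.9997, -0.0025, -0.0251, 0.1844], [0.0251, -0.1788, -0.9836, 0.9304], [0.0, 0.0, 0.0, 1.0]]
292.2201155054118 [[0.0006, -0.9517, -0.307, 0.0795], [1.0, 0.0004, 0.0007, 0.0006], [-0.0006, -0.307, 0.9517, -0.1202], [0.0, 0.0, 0.0, 1.0]] [-4.83072025e-01 -3.10399207e+00  1.86203607e-03] 0.15
```

View pics/scene0.png

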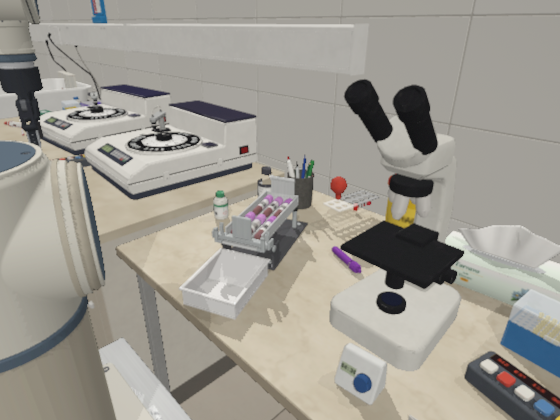

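View pics/top0.png

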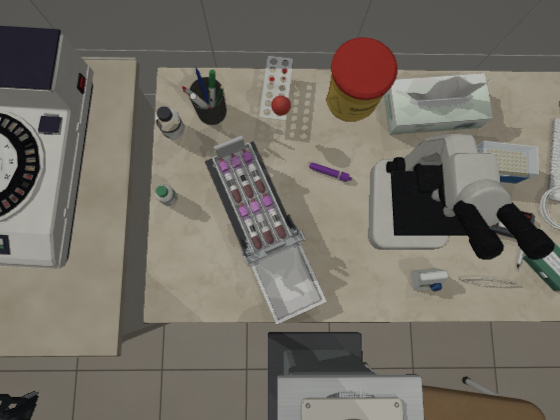

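The scene shows the tray at about (262,225) with the tub at (228,278). In the top view the flange is at about (230,146), the bar at about (272,243) and the tub at about (288,285). I'll zoom into both.

```bash
python3 - <<'E'
import cv2,numpy as np
a=cv2.imread("pics/top0.png")[130:330,190:340]; b=cv2.imread("pics/scene0.png")[170:320,170:320]
a=cv2.resize(a,None,fx=3,fy=3,interpolation=cv2.INTER_CUBIC);b=cv2.resize(b,(350,350),interpolation=cv2.INTER_CUBIC)
o=np.zeros((600,800,3),np.uint8);o[:,:450]=a;o[:350,450:]=b;cv2.imwrite("pics/crop0.png",o)
E
```

```text
(no output)
```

View pics/crop0.png

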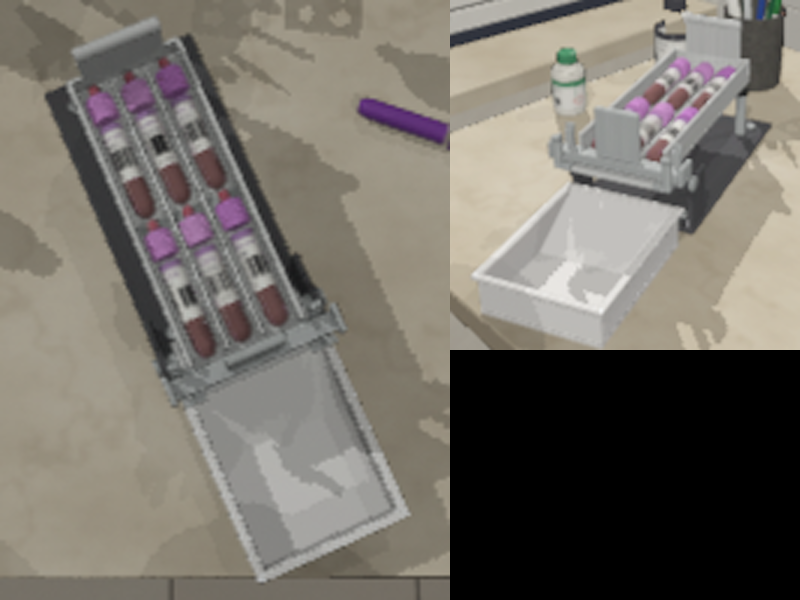

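```bash
cat > h.py <<'E'
import numpy as np,cv2
from rig import manip
from scipy.spatial.transform import Rotation as R
def ray(c,u,v,T=None):
    T=np.array(c["cam_to_world"]) if T is None else T
    d=T[:3,:3]@np.array([(u-c["cx"])/c["fx"],(v-c["cy"])/c["fy"],1]); return T[:3,3],d/np.linalg.norm(d)
def onz(r,z): return r[0]+r[1]*(z-r[0][2])/r[1][2]
def tri(r,s):
    A=np.array([r[1],-s[1]]).T; k=np.linalg.lstsq(A,s[0]-r[0],rcond=None)[0]
    p,q=r[0]+k[0]*r[1],s[0]+k[1]*s[1]; return (p+q)/2,np.linalg.norm(p-q)
def wristT(c):  # call with pose read before
    T=np.eye(4);T[:3,:3]=R.from_rotvec(manip.get_ee_rot()).as_matrix();T[:3,3]=manip.get_position();return T@np.array(c["mount"])
def down(yaw): # tool z down, tool y (closing) along world heading yaw
    y=np.array([np.cos(yaw),np.sin(yaw),0]);z=np.array([0,0,-1.]);return R.from_matrix(np.array([np.cross(y,z),y,z]).T).as_rotvec()
E
python3 - <<'E'
from h import *
t=manip.camera("top");s=manip.camera("scene")
T=lambda x,y:ray(t,190+x/3-.33,130+y/3-.33); S=lambda x,y:ray(s,170+(x-450)/2.333-.3,170+y/2.333-.3)
print("flange L",tri(T(78,55),S(686,15)),"R",tri(T(158,27),S(741,21)))
print("tab L",tri(T(230,363),S(599,109)),"R",tri(T(284,343),S(640,113)))
print("bar ends z~85",onz(T(170,398),.085),onz(T(344,326),.085))
for n,p in dict(flL=(78,55),flR=(158,27)).items(): print(n,onz(T(*p),.135))
for p in [(230,363),(284,343)]: print("tab",onz(T(*p),.13))
print("tub",[onz(T(*p),.038)[:2].round(3) for p in [(262,580),(407,515),(330,345),(187,402)]])
# lane: left lane rear cap -> front nose (tube axis z .080..)
print("tubes",[onz(T(*p),.0805)[:2].round(3) for p in [(96,95),(205,355),(165,70),(275,322)]])
E
```

```text
flange L (array([0.62736885, 0.28990198, 0.13395897]), np.float64(0.002466298738191907)) R (array([0.64995044, 0.23288049, 0.13619959]), np.float64(0.004204150398571016))
tab L (array([0.41770984, 0.18311347, 0.12911213]), np.float64(0.00255878824010254)) R (array([0.43177616, 0.14639693, 0.13354695]), np.float64(0.005543480002197896))
bar ends z~85 [0.39594725 0.22554092 0.085     ] [0.44640007 0.10336401 0.085     ]
flL [0.62802144 0.28902529 0.135     ]
flR [0.64869575 0.23429125 0.135     ]
tab [0.41658895 0.18385326 0.13      ]
tab [0.42989948 0.1479108  0.13      ]
tub [array([0.269, 0.16 ]), array([0.314, 0.055]), array([0.438, 0.109]), array([0.396, 0.215])]
tubes [array([0.616, 0.282]), array([0.426, 0.201]), array([0.636, 0.232]), array([0.45 , 0.152])]
```

```bash
python3 - <<'E'
from h import *
yaw=np.radians(24.1)
manip.servo_line([.19,.595,.30],rate=.3)
manip.move_to([.4235,.1655,.26],down(yaw))
manip.command_gripper(.05,40)
T=None
c=manip.camera("wrist");T=wristT(c);np.savez("w1.npz",T=T,fx=c["fx"],fy=c["fy"],cx=c["cx"],cy=c["cy"])
im=c["image"][:,:,::-1];cv2.imwrite("pics/w1.png",im)
print(manip.get_time(),manip.get_joint_positions(),manip.get_position())
print(manip.solve_ik([.638,.2615,.118],down(yaw)))
E
```

```text
2.8333 [ 3.46618444e-01  1.60872899e-01  1.98623331e+00 -3.55946930e-05
  9.94472188e-01 -7.42359542e-02] [0.42347431 0.165603   0.26000874]
[ 3.71730430e-01  6.72858485e-01  1.54975973e+00 -8.88178420e-16
  9.18974435e-01 -4.88939200e-02]
```

View pics/w1.png

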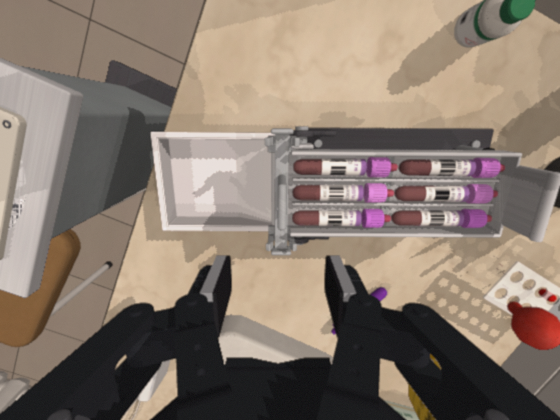

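The wrist view shows the bar vertical at columns 280–283 (ends at rows 133 and 250), lanes horizontal, so yaw is right. I'll zoom in on the tab.

```bash
python3 - <<'E'
from h import *
im=cv2.imread("pics/w1.png");a=cv2.resize(im[120:260,250:320],None,fx=4,fy=4,interpolation=cv2.INTER_CUBIC)
b=cv2.resize(im[140:260,480:560],None,fx=4,fy=4,interpolation=cv2.INTER_CUBIC)
o=np.zeros((560,620,3),np.uint8);o[:,:280]=a;o[:480,300:]=b;cv2.imwrite("pics/w1c.png",o)
E
```

```text
(no output)
```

View pics/w1c.png

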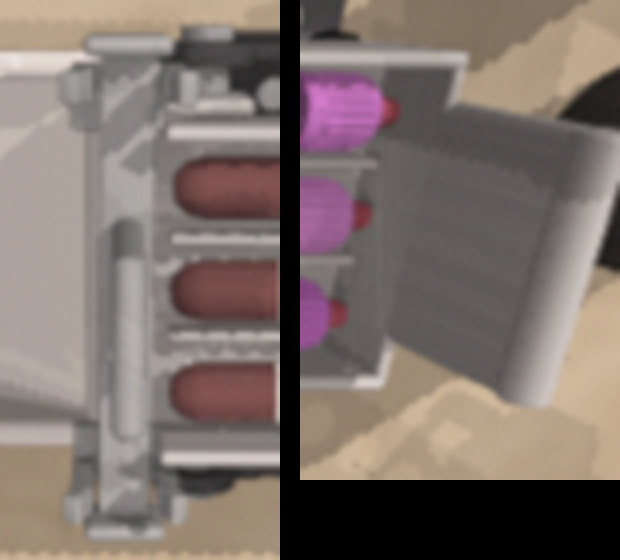

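The tab's top edge runs from px (282.2,185.5) to (282.7,229), and the flange's top edge from about (553.7,175) to (537,238.7).

```bash
python3 - <<'E'
from h import *
d=np.load("w1.npz");c={k:float(d[k]) for k in("fx","fy","cx","cy")};T=d["T"]
a=[onz(ray(c,*p,T),.131) for p in[(282.2,185.5),(282.7,229)]];f=[onz(ray(c,*p,T),.135) for p in[(553,174),(538,238.5)]]
for n,x in(("tab",a),("fl",f)): v=x[0]-x[1];print(n,x,(x[0]+x[1])/2,np.linalg.norm(v),np.degrees(np.arctan2(-v[0],v[1])))
e=[onz(ray(c,*p,T),.085) for p in[(250+129/4,120+45/4),(250+128/4,120+525/4)]];v=e[0]-e[1];print("bar",(e[0]+e[1])/2,np.linalg.norm(v),np.degrees(np.arctan2(-v[0],v[1])))
E
```

```text
tab [array([0.41790942, 0.18761948, 0.131     ]), array([0.43513984, 0.15078019, 0.131     ])] [0.42652463 0.16919983 0.131     ] 0.04066965357209693 25.066373498429662
fl [array([0.62278148, 0.29137515, 0.135     ]), array([0.65019334, 0.23872991, 0.135     ])] [0.63648741 0.26505253 0.135     ] 0.05935429018134959 27.50554844810639
bar [0.42708974 0.16888266 0.085     ] 0.12880335382136815 24.30170161334357
```

```bash
python3 - <<'E'
from h import *
o=down(np.radians(24.3))
manip.servo_line([.426,.168,.19],o,rate=.15)
manip.servo_line([.426,.168,.120],rate=.06)
print("pre",manip.get_contact_force().round(1))
manip.command_gripper(.02,30);print(manip.get_width(),manip.get_contact_force().round(1))
manip.command_gripper(.0,60)
print(manip.get_width(),manip.get_grip_force(),manip.get_contact_force().round(1),manip.get_torque().round(2),manip.get_time())
E
```

```text
pre [ 0.6 -0.4  0.1]
0.020106130997047264 [-0.6 -0.7 -0.1]
0.00732755023923027 58.49710822105408 [-0.2 -0.7  4.1] [-0.09  0.17  0.07] 5.4167
```

```bash
python3 - <<'E'
from h import *
p=manip.get_position()
for z in(.006,.02,.034,.075):
    manip.servo_line([p[0],p[1],p[2]+z],rate=.05);print(z,manip.get_contact_force().round(1),manip.get_width().__round__(4))
c=manip.camera("scene");cv2.imwrite("pics/s2.png",cv2.resize(c["image"][120:330,130:410,::-1],None,fx=2.5,fy=2.5))
print(manip.get_time())
E
```

```text
0.006 [ 0.3  1.  -1.2] 0.0064
0.02 [-0.3  0.4 -1.1] 0.0072
0.034 [-0.4  0.1 -1. ] 0.0069
0.075 [ 1.4  0.7 -1. ] 0.0072
7.575
```

View pics/s2.png

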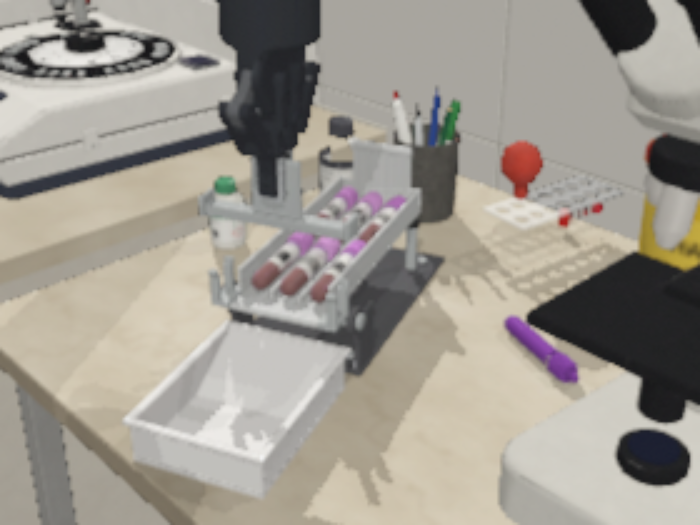

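The bar hangs level and clear of the brackets, and all six tubes are in place. Next I set it down to the left.

```bash
python3 - <<'E'
from h import *
manip.servo_line([.37,.345,.195],rate=.2)
manip.servo_line([.37,.345,.056],rate=.15)
z=.056
while z>.036:
    z-=.001; manip.servo_line([.37,.345,z],rate=.02)
    f=manip.get_contact_force()[2]
    if f>3: break
print(z,f,manip.get_time())
manip.command_gripper(.03,30)
manip.servo_line([.37,.345,.15],rate=.15)
o=down(np.radians(24.3))
manip.move_to([.6375,.2635,.20],o)
manip.command_gripper(.05)
c=manip.camera("top");cv2.imwrite("pics/t3.png",cv2.resize(c["image"][120:330,140:350,::-1],None,fx=2.8,fy=2.8,interpolation=cv2.INTER_CUBIC))
print(manip.get_time())
E
```

```text
0.04599999999999999 8.290537545237763 12.225
14.9
```

View pics/t3.png

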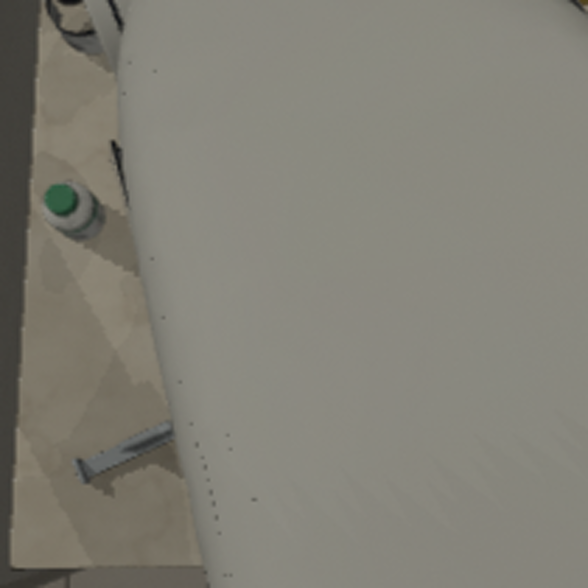

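The bar stands on the bench, at left of the image around (125,450). Now I grip the flange.

```bash
python3 - <<'E'
from h import *
ux=np.array([np.cos(np.radians(24.3)),np.sin(np.radians(24.3)),0])
manip.servo_line([.6375,.2635,.121],rate=.08)
print(manip.get_contact_force().round(1))
manip.command_gripper(.02,25);print(manip.get_width(),manip.get_contact_force().round(1))
manip.command_gripper(0,25)
f=manip.get_contact_force();print(manip.get_width(),manip.get_grip_force(),f.round(1),f@ux,manip.get_torque().round(2),manip.get_position(),manip.get_time())
E
```

```text
[ 0.2 -0.2  0.3]
0.0200261190498845 [-0.1 -0.4  0.1]
0.007366613666375319 31.03724330663681 [ 8.8  4.  -0.4] 9.63317950415788 [ 0.63 -1.27 -0.29] [0.64105915 0.26508842 0.1227887 ] 16.6917
```

```bash
cat >> h.py <<'E'
YAW=np.radians(24.3);UX=np.array([np.cos(YAW),np.sin(YAW),0]);UY=np.array([-np.sin(YAW),np.cos(YAW),0])
P0=np.array([.6411,.2651,.1225]);H=P0-.215*UX;H[2]=.06
def tilt(t,rate=.02):
    q=R.from_rotvec(-t*UY);manip.servo_line(H+q.apply(P0-H),(q*R.from_rotvec(down(YAW))).as_rotvec(),rate=rate)
def purple(im):
    h=cv2.cvtColor(im,cv2.COLOR_RGB2HSV);return cv2.inRange(h,(138,70,60),(165,255,255))
E
python3 - <<'E'
from h import *
tilt(0);print(manip.get_contact_force().round(1),manip.get_torque().round(2))
manip.command_gripper(0,45)
f=manip.get_contact_force();print(f.round(1),manip.get_torque().round(2),manip.get_position())
for t in(.02,.05,.1): tilt(t);print(t,manip.get_contact_force().round(1),manip.get_torque().round(2),manip.get_width())
o=[]
for n in("wrist","scene"):
    c=manip.camera(n)["image"];np.save(n+"_ref.npy",c);m=purple(c)
    k,_,st,ce=cv2.connectedComponentsWithStats(m);print(n,[(ce[i].round().tolist(),int(st[i,4])) for i in range(1,k) if st[i,4]>15])
    o.append(c[:,:,::-1])
cv2.imwrite("pics/ws4.png",cv2.resize(np.hstack(o),(800,300)));print(manip.get_time())
E
```

```text
[ 1.9  1.9 -4.6] [ 0.35 -0.64 -0.3 ]
[ 3.5  1.9 -5.4] [ 0.39 -0.85 -0.35] [0.64122593 0.26519585 0.12241489]
0.02 [ 2.9  1.7 -5.4] [ 0.46 -0.85 -0.39] 0.0073853305513210685
0.05 [ 4.   2.9 -5.1] [ 0.54 -0.81 -0.38] 0.007148909003685538
0.1 [ 3.6  2.9 -4.5] [ 0.65 -0.82 -0.38] 0.007382819244218617
wrist [([38.0, 209.0], 1545), ([3.0, 208.0], 164), ([231.0, 211.0], 1206), ([199.0, 210.0], 215), ([49.0, 251.0], 1450), ([231.0, 253.0], 1111), ([15.0, 251.0], 175), ([202.0, 255.0], 193), ([60.0, 292.0], 1355), ([227.0, 289.0], 554), ([28.0, 292.0], 168), ([205.0, 289.0], 118)]
scene [([269.0, 192.0], 35), ([279.0, 193.0], 21), ([288.0, 194.0], 26), ([250.0, 213.0], 52), ([271.0, 216.0], 36), ([347.0, 260.0], 256)]
18.9333
```

View pics/ws4.png

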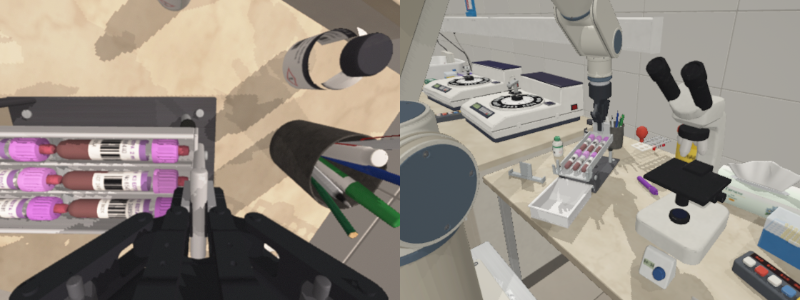

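Wrist view (full-size pixels): front caps at about (38,209), (49,251), (60,292), and rear caps at column ~230. The wrist camera turns with the tray, so any sliding shows up directly. I'll tilt slowly, watching these.

```bash
cat >> h.py <<'E'
ROWS=(209,251,292)
def caps():
    m=purple(manip.camera("wrist")["image"]);fr=[];re=[]
    for r in ROWS:
        a=m[r-14:r+14];u=np.nonzero(a[:,:120])[1];fr.append(round(float(u.max())) if len(u)>40 else -1)
        u=np.nonzero(a[:,120:])[1];re.append(round(float(u.mean())+120) if len(u)>40 else -1)
    return fr,re
E
python3 - <<'E'
from h import *
b=caps();print(b)
t=.1;t0=None
while t<.56:
    t+=.01;tilt(t,.02);f,r=caps()
    moved=[x<y-6 for x,y in zip(f,b[0])]
    if any(moved) and t0 is None: t0=t
    if t0 or round(t*100)%5==0: print(round(t,3),f,r,manip.get_time())
    if t0:
        for k in range(6):
            manip.hold(.2);f,r=caps()
            if max(f)<0: break
        print(" after",f,r)
        if max(f)<0: break
        if t>t0+.08: print("limit");break
    if manip.get_time()>42: break
print(t,manip.get_contact_force().round(1),manip.get_time())
E
```

```text
([69, 78, 87], [225, 227, 223])
0.15 [69, 78, 87] [225, 227, 223] 20.525
0.2 [65, 75, 84] [221, 224, 222] 22.0667
0.21 [47, 57, 68] [221, 224, 222] 22.375
 after [-1, -1, -1] [221, 223, 221]
0.21000000000000008 [ 3.1  4.1 -3.5] 22.875
```

All three front tubes slid at 0.21 rad and the rear row stayed put. I'll check that they reached the tub before lowering.

```bash
python3 - <<'E'
from h import *
manip.hold(1.0);print(caps())
c=manip.camera("scene");cv2.imwrite("pics/s5.png",cv2.resize(c["image"][160:320,150:350,::-1],None,fx=3.5,fy=3.5,interpolation=cv2.INTER_CUBIC));print(manip.get_time())
E
```

```text
([-1, -1, -1], [221, 223, 221])
23.975
```

View pics/s5.png

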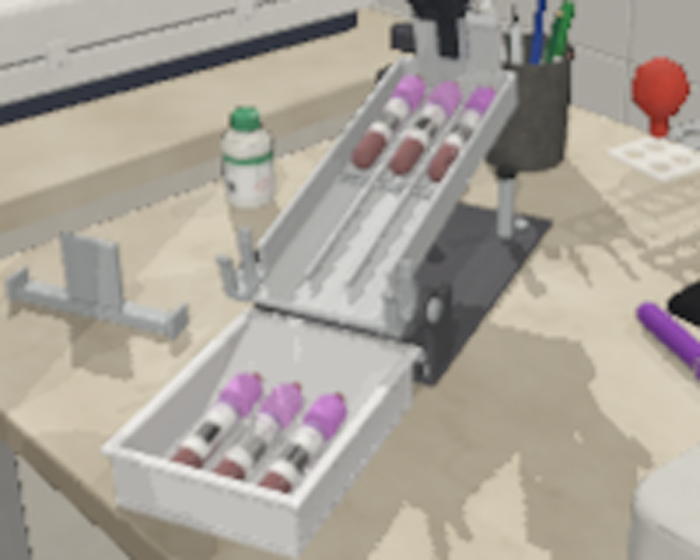

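The three tubes lie in the tub, cap ends uphill, the rear row is behind the lip, and the bar stands clear. I'll lower the tray.

```bash
python3 - <<'E'
from h import *
for t in np.arange(.19,-.001,-.02): tilt(max(t,0),.025)
tilt(0.0,.01)
t=0.
while manip.get_contact_force()[2]<1 and t>-.016:
    t-=.003;tilt(t,.01)
print(t,manip.get_contact_force().round(1),manip.get_position(),caps(),manip.get_time())
manip.command_gripper(.022,20);print(manip.get_contact_force().round(1))
p=manip.get_position();manip.servo_line(p+[0,0,.1],down(YAW),rate=.12)
manip.move_to([.5,.45,.35],down(YAW))
o=[]
for n in("scene","top"):
    c=manip.camera(n)["image"];c=c[160:320,150:350] if n=="scene" else c[130:330,150:350]
    o.append(cv2.resize(c[:,:,::-1],(400,400)))
cv2.imwrite("pics/f6.png",np.hstack(o));print(manip.get_time(),manip.get_contact_force().round(1))
E
```

```text
-0.009000000000000001 [-1.1  2.4  4.8] [0.64147852 0.26526487 0.12129032] ([-1, -1, -1], [221, 224, 222]) 28.4
[0.1 0.6 0.2]
30.8083 [ 1.5  0.8 -0.5]
```

View pics/f6.png

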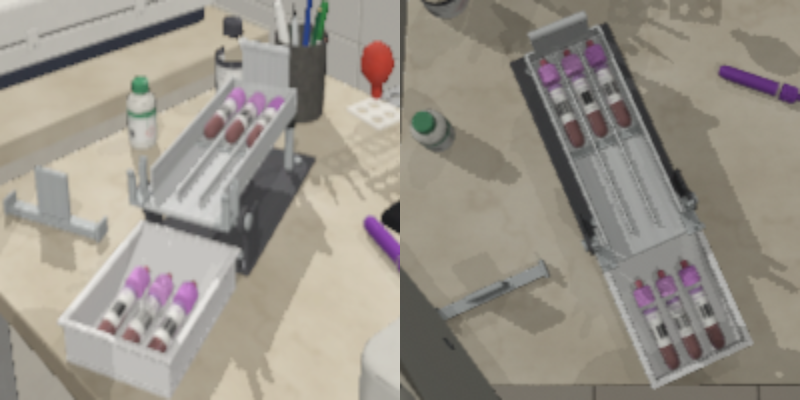

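The tray is level with the three rear tubes in place, three tubes are in the tub, the bar stands on the bench and the robot is clear of everything.

```bash
python3 -c "
from rig import manip
print(manip.sign_off())"
```

```text
the job is handed in; nothing more can be done
None
```

The job is handed in at about 31 s of the 61 s allowed: the keeper bar stands on the bench clear of the tub, the three front tubes are in the tub (they slid at 0.21 rad), and the rear three are still on the tray, which was lowered under control and rests level.

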